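Stack a twin-fan cooler in its assembly nest

ROBOT

A 6-joint arm with a two-finger parallel gripper is mounted at the origin on the work surface. World frame = base frame: x ahead of the robot, y to its left, z up, the work surface at z = 0. Lengths are in m, angles in rad, forces in N, time in s.
With the tool pointing down it reaches from about 0.3 to 0.85 m from the base axis. Payload 4.2 kg.
Tool frame: the origin (TCP) lies at the very end of the fingers, on their centre line; the grasp point (between the pads) lies 19 mm behind it; z points along the fingers, y is the direction in which the jaws open and shut (so a half turn about z gives the same grasp; the last joint's range is limited). The gripper opens to 91 mm and grips with 3 to 60 N. Pads are 32 mm wide; open, the fingers measure 118 mm over their backs; the gripper's body (76 mm by 178 mm) begins 60 mm behind the grasp point.
Start: joints at [1.242, 0.32, 1.565, -0, 1.257, -0.02], TCP at [0.175, 0.548, 0.214] pointing down, gripper open.
Joint ranges: [-3.11, 3.11], [-0.84, 2.01], [0.21, 2.61], [-1.34, 4.49], [0.05, 2.63], [-2.56, 2.56]. Speed limits (rad/s): [2.57, 2.57, 3.14, 3.14, 3.14, 3.14].

INTERFACE

Orientations are given as a unit quaternion [w, x, y, z].
In Python, from workcell import env, camera, get_calibration, ticket gives the robot as it stands.
- The arm moves only by the shell command python3 -m inch 'ROWS' [FORCE]. ROWS is text: rows parted by semicolons, each of 7 numbers parted by spaces: the turn, a rotation vector about the world's x, y, z in degrees, then the shift along the world's x, y, z in mm, then the closure, from 0 (fully open) to 1 (shut). A call has 1 to 5 rows; each row is the pose to reach, as a shift and turn from the pose commanded when the call began; what a row does not reach only later rows make up. A row lasts 1/10 s, in which the tool goes at most 50 mm and 8.59 degrees, less where a joint would pass 70% of its speed; a pose out of reach is approached as far as the arm can. A call with a gripper value outside its range is refused whole. The fingers move at their own pace and stop on an object; FORCE is the grip in N (left out, the last holds). Time passes only in rows, so rows that repeat a pose let the fingers close. It gives the time, the measured TCP pose, the force and the opening at its end, in the units of the state.
- env.read_state(): the state, without advancing time (a new reading comes with each control period).
- camera(name): name is "side" or "top" or "wrist"; returns the picture (384x512x3 uint8, red, green, blue); there is no depth.
- get_calibration(name): a dict with "mtx" (3x3 intrinsics, pixels), "rvec" (rotation vector, rad) and "tvec" (3), from world to camera coordinates, as OpenCV has them. Camera axes: x right, y down, z forward; pixel columns grow to the right and rows downward; lengths in m; the calibration is good to about 2 mm. A picture is of the moment at which its call begins: read the wrist's pose just before it. get_calibration takes no time and is no camera call; for the wrist camera it gives the pose at the moment of the call.
- ticket.finish_job(): hands the job in, once; it reports no verdict.
The state is a dict: "t": time; "qpos": joint angles; "dq": joint speeds; "effort": joint torques, N m; "eef_pos": TCP position; "eef_rot": TCP orientation; "force": force on the tool from outside, world axes, zero at the start; "torque": the same for the moment, N m; "width": finger opening in m.
Only numpy, scipy, OpenCV 4.12 (cv2) and the standard library are available. Lean on these libraries where they do the work, as an engineer would, in place of code of your own. Each camera call takes 0.05 s, during which the arm holds its last target. There are 200 camera calls.

TASK

Stack the cooler for screwing together in the blue assembly nest: first the aluminium heatsink with its fins up, then the orange spacer frame, then the black twin-fan unit with its fan faces up and its white plug in the open slot of the nest's end wall. Seat each part squarely and fully home before the next, lowering it into the pocket rather than dropping it, and let go of the finished stack. Leave the amber jar, the blue bottle, the tape roll and the screwdriver where they are.

Things in the scene. Friction and masses are not known exactly. Their poses are not given: they have to be found in the camera images.
- nest: blue assembly nest, fixed: base plate 136 x 80 x 10 mm, origin under its centre on the bench, x along its length, z up. On it stands a pocket 87 (x) x 47 mm (y) inside, with 8 mm walls 44 mm high above the plate, then steel lips flaring outward to 52 mm above it. The -x end is closed; each long side is walled only for 12 mm at its corners, leaving 63 mm open in the middle for fingers
- nest_seat (a point): centre of the pocket's floor, 10 mm above the bench; axes as the nest
- nest_slot (a point): foot of the slot in the middle of the nest's +x end wall, at the pocket's floor height, 47.5 mm along +x from nest_seat; the slot is 20 mm wide and open from the plate to the top, for the fan's plug
- heatsink: loose finned aluminium heatsink, 84 (x) x 44 (y) x 24 mm (z), about 0.14 kg; origin at the centre of its underside, fins up along x; starts flat on the bench; alike either way round
- spacer: loose orange plastic frame, 84 (x) x 44 (y) x 10 mm (z) with bars 8 mm wide, about 30 g; origin at the centre of its underside; starts flat on the bench; alike either way round
- fan: loose black twin-fan unit, 84 (x) x 44 (y) x 20 mm (z), about 0.1 kg, with two round grey fan faces on top; origin at the centre of its underside; a white plug 14 mm wide sticks out 8 mm from the middle of its +x end, 7 to 17 mm above its underside; starts flat on top of the carton, fan faces up. It fits the nest only with the plug towards the slot
- fan_plug (a point): outer face of the fan's white plug: 50 mm along +x from the fan's origin, 12 mm up
- carton: brown cardboard carton with closed top, 140 (x) x 110 (y) x 60 mm high, heavy (does not move); origin at the centre of its underside; the nest and the carton may swap sides from start to start
- jar: bystander: small amber glass jar with black cap, 34 mm across, 58 mm high, standing between the places where heatsink and spacer lie; origin at the centre of its underside
- bottle: bystander: blue bottle with white cap, 54 mm across, 160 mm high, standing; origin at the centre of its underside
- tape: bystander: white roll of tape lying flat, 84 mm across, 45 mm high; origin at the centre of its underside
- screwdriver: bystander: yellow-handled screwdriver 160 mm long lying along its x on the bench, between the robot and the work
Mind the look-alikes: they are no part of the job. What is shaped like the nest but yellow is not meant.

How it is judged:
By the outcome, as a careful person would: the job done as asked, in the order asked, and still so for the second after the job is handed in, with the robot touching nothing.
It also fails if it takes over 72 s, if anything falls off the work surface, if the arm or the gripper's body presses on something with over 40 N, if the wrist force passes 120 N, or if a joint passes its speed limit or range.

## Working session

There is one attempt and no reset: what is moved stays moved. The work goes in short steps, Python scripts to look and compute and a shell command to move; the robot and the scene stay as the last step left them, time stands still between calls to the robot, and variables do not carry over. Pictures are saved under pics/ and viewed, about 8 in all and at most 12, crops included, and the job is handed in when it is done.

```bash
mkdir -p pics; ls; cat > h.py <<'E'
import numpy as np, cv2
from workcell import env, camera, get_calibration, ticket
def ray(cal,uv):
    R=cv2.Rodrigues(np.array(cal["rvec"],float))[0];t=np.array(cal["tvec"],float).ravel()
    K=np.array(cal["mtx"],float)
    p=np.c_[np.atleast_2d(uv),np.ones(len(np.atleast_2d(uv)))]
    d=(np.linalg.inv(K)@p.T).T@R
    return -R.T@t,d
def onz(cal,uv,z):
    c,d=ray(cal,uv); return c+d*((z-c[2])/d[:,2])[:,None]
def proj(cal,P):
    return cv2.projectPoints(np.atleast_2d(np.array(P,float)),np.array(cal["rvec"],float),np.array(cal["tvec"],float),np.array(cal["mtx"],float),None)[0][:,0]
def snap(name,fn):
    im=camera(name); cv2.imwrite(fn,im[:,:,::-1]); return im
E
python3 - <<'E'
from h import *
s=env.read_state(); print(s)
t=snap("top","pics/top0.png");d=snap("side","pics/side0.png")
for n in("top","side"):
    c=get_calibration(n); print(n,c, ray(c,[[256,192]]))
cv2.imwrite("pics/both0.png",np.vstack([cv2.resize(t,(780,585))])[:,:,::-1])
cv2.imwrite("pics/side0b.png",cv2.resize(d,(780,585))[:,:,::-1])
E
```

```text
pics
{'t': 0.0, 'qpos': array([ 1.24203133e+00,  3.20286462e-01,  1.56566574e+00, -3.17947191e-05,
        1.25739148e+00, -2.00029555e-02]), 'dq': array([ 0.00093256, -0.00130001,  0.00015204, -0.00128927,  0.00067953,
        0.00021764]), 'effort': array([-1.17989486e-03, -4.12453580e+01, -2.31980145e+01,  7.27192755e-02,
        4.55754565e-02, -1.29689079e-04]), 'eef_pos': array([0.17457958, 0.54733127, 0.21312856]), 'eef_rot': array([-1.37014370e-04,  1.53763596e-01,  9.88107276e-01, -8.64863172e-04]), 'force': array([-0.08332529,  0.25650276, -0.60859672]), 'torque': array([ 0.00414346,  0.02339636, -0.00076691]), 'width': 0.09083953498710357}
top {'mtx': array([[377.11927998,   0.        , 257.77513034],
       [  0.        , 377.11927998, 192.01272146],
       [  0.        ,   0.        ,   1.        ]]), 'rvec': array([ 2.1562173 , -2.13179166,  0.11171105]), 'tvec': array([0.08777209, 0.52550454, 0.9814861 ])} (array([0.39490785, 0.06875977, 1.04235014]), array([[ 0.12746761,  0.0293001 , -0.99142104]]))
side {'mtx': array([[415.84531032,   0.        , 253.04295729],
       [  0.        , 415.84531032, 194.66901761],
       [  0.        ,   0.        ,   1.        ]]), 'rvec': array([ 2.05952258, -0.76731715,  0.4393329 ]), 'tvec': array([-0.36124921,  0.29470723,  0.88935307])} (array([-0.12313349, -0.65615692,  0.75006564]), array([[ 0.56788402,  0.60920723, -0.55359375]]))
```

View pics/both0.png

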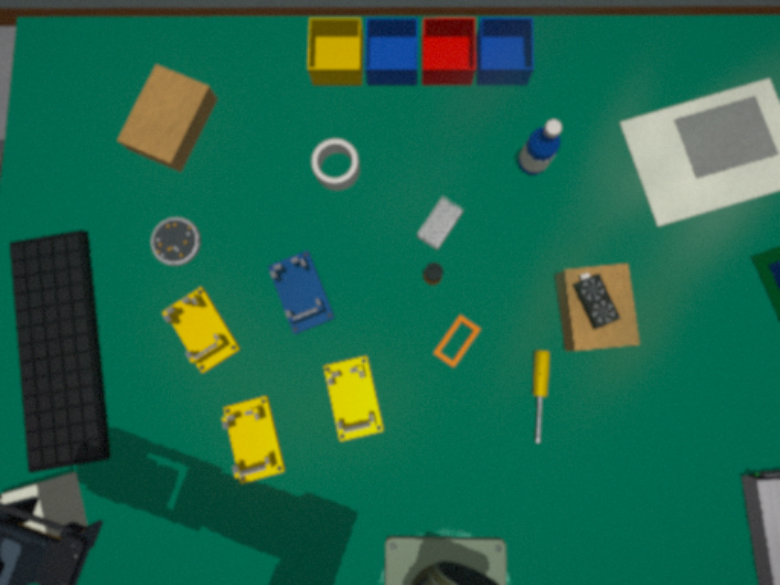

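View pics/side0b.png

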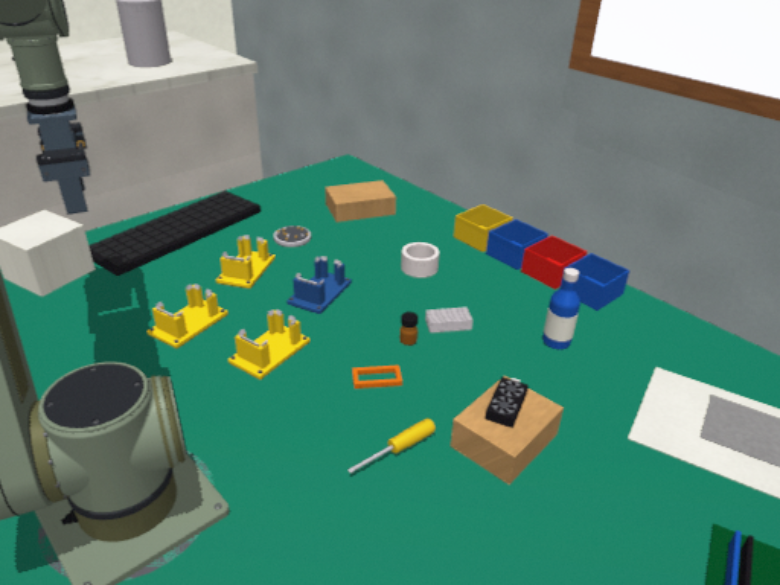

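Only one nest is blue: top view (300,291) in the 780 px picture. The yellow look-alikes are at (200,330), (352,398) and (252,440). The nest's closed wall is at its lower end, (305,312). The two slot posts are at (278,268) and (302,258), so nest +x points up and left. The fan's plug is at (585,277), also at its upper end.

```bash
cat > m.py <<'E'
from h import *
def blob(mask,near,rad=60):
    n,l,st,ce=cv2.connectedComponentsWithStats(mask.astype(np.uint8))
    best=[i for i in range(1,n) if st[i,4]>15 and np.hypot(*(ce[i]-near))<rad]
    i=max(best,key=lambda i:st[i,4]); return l==i
def rect(mask,cal,z):
    c=max(cv2.findContours(mask.astype(np.uint8),cv2.RETR_EXTERNAL,cv2.CHAIN_APPROX_NONE)[0],key=cv2.contourArea)
    P=onz(cal,cv2.convexHull(c)[:,0].astype(float),z)[:,:2]*1000
    r=cv2.minAreaRect(P.astype(np.float32)); b=cv2.boxPoints(r)
    e=[b[1]-b[0],b[2]-b[1]]; L=max(e,key=np.linalg.norm); S=min(e,key=np.linalg.norm)
    a=np.degrees(np.arctan2(L[1],L[0]))%180
    return np.round(r[0],1),round(float(np.linalg.norm(L)),1),round(float(np.linalg.norm(S)),1),round(float(a),1)
E
python3 - <<'E'
from m import *
im=cv2.imread("pics/top0.png"); hsv=cv2.cvtColor(im,cv2.COLOR_BGR2HSV); H,S,V=[hsv[:,:,i].astype(int) for i in range(3)]
cal=get_calibration("top"); k=512/780
p=lambda u,v:np.array([u*k,v*k])
o=blob((H<18)&(S>150)&(V>120),p(457,341),20); print("spacer",rect(o,cal,.010))
b=blob((H>100)&(H<125)&(S>120),p(300,291),20); print("nest@10",rect(b,cal,.010))
h=blob((S<60)&(V>90),p(440,222),15); print("heatsink@24",rect(h,cal,.024))
f=blob((V<90),p(598,300),15); print("fan@80",rect(f,cal,.080))
c=blob((H<25)&(S>60)&(V>90),p(610,320),30); print("carton@60",rect(c,cal,.060))
w=blob((S<60)&(V>140),p(585,277),8); print("plug",onz(cal,[np.argwhere(w).mean(0)[::-1]],.075)*1000)
j=blob((V<60),p(433,270),10); print("jarcap",rect(j,cal,.058))
print("posts",onz(cal,[p(278,268),p(302,258),p(307,312)],.06)*1000)
print("driver",onz(cal,[p(541,355),p(538,440)],.01)*1000,"bottle",onz(cal,[p(535,162)],.0)*1000,"tape",onz(cal,[p(335,160)],.045)*1000)
crops=[(300,291),(440,250),(598,300)]
cv2.imwrite("pics/crop.png",np.hstack([cv2.resize(im[int(v*k)-36:int(v*k)+36,int(u*k)-32:int(u*k)+32],None,fx=4,fy=4) for u,v in crops]))
E
```

```text
spacer (array([442.7, -20. ]), 83.2, 43.0, 145.4)
nest@10 (array([528.2, 262.4]), 132.4, 77.2, 22.7)
heatsink@24 (array([654.6,  11.4]), 86.4, 46.3, 147.3)
fan@80 (array([ 508.4, -246.4]), 81.4, 47.4, 23.6)
carton@60 (array([ 501.4, -260.5]), 137.8, 111.0, 6.2)
plug [[ 551.88114315 -231.59859421   75.        ]]
jarcap (array([558. ,  24.7]), 29.4, 25.8, 169.0)
posts [[562.31016255 293.5595644   60.        ]
 [580.3640346  252.16814787  60.        ]
 [485.92148535 240.38675444  60.        ]]
driver [[ 418.34454097 -170.60178078   10.        ]
 [ 270.81098884 -162.46192242   10.        ]] bottle [[ 778.14711285 -168.90588654    0.        ]] tape [[763.780449   201.00950092  45.        ]]
```

View pics/crop.png

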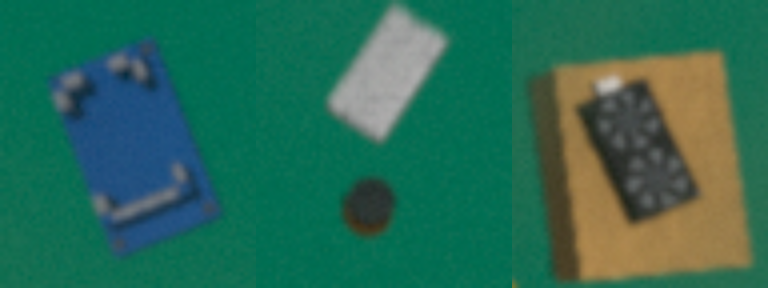

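The crop confirms it: the blue nest's closed wall is at the bottom and its slot posts are at the top. The heatsink, the jar and the fan on its carton (plug at the upper left) are where I measured them, and the sizes agree. I'll move above the heatsink and check from near.

```bash
R='0 0 -5 160 -179 -4 0'
python3 -m inch '0 0 -5 160 -179 -4 0;0 0 -5 160 -179 -4 0;0 0 -5 160 -179 -4 0;0 0 -5 160 -179 -4 0;0 0 -5 160 -179 -4 0'
python3 -m inch '0 0 -5 160 -179 -4 0;0 0 -5 160 -179 -4 0;0 0 -5 160 -179 -4 0;0 0 -5 160 -179 -4 0;0 0 -5 160 -179 -4 0'
python3 -m inch '0 0 -5 160 -179 -4 0;0 0 -5 160 -179 -4 0;0 0 -5 160 -179 -4 0;0 0 -5 160 -179 -4 0;0 0 -5 160 -179 -4 0'
python3 -m inch '0 0 0 0 0 0 0;0 0 0 0 0 0 0'
python3 - <<'E'
from m import *
cal=get_calibration("wrist"); im=snap("wrist","pics/w1.png"); print(ray(cal,[[256,192]])); 
print(proj(cal,[[.6546,.0114,.024]]))
print(onz(cal,[[0,0],[511,0],[511,383],[0,383]],0.0))
E
```

```text
t: 0.6
eef_pos: [0.3358, 0.3666, 0.2097]
eef_rot: [-0.0, 0.197, 0.98, -0.0]
force: [1.2, 0.1, 0.6]
width: 0.091
t: 1.1
eef_pos: [0.496, 0.1875, 0.2056]
eef_rot: [-0.0, 0.24, 0.971, -0.0]
force: [-1.1, 0.4, -0.2]
width: 0.0912
t: 1.6
eef_pos: [0.656, 0.0084, 0.2012]
eef_rot: [-0.0, 0.282, 0.959, -0.0]
force: [0.5, 0.4, 0.9]
width: 0.0913
t: 1.8
eef_pos: [0.6544, 0.0103, 0.2008]
eef_rot: [-0.001, 0.282, 0.959, 0.0]
force: [-0.1, -0.3, 0.1]
width: 0.0912
(array([0.59317386, 0.04894117, 0.37229473]), array([[ 0.2110254 , -0.13484235, -0.96815114]]))
[[257.07937209 178.29227029]]
[[ 3.16383254e-01 -1.29409939e-01  5.55111512e-17]
 [ 6.40683002e-01  3.73972820e-01  0.00000000e+00]
 [ 1.18892165e+00  1.79319032e-01  0.00000000e+00]
 [ 7.20595315e-01 -5.48595401e-01  0.00000000e+00]]
```

View pics/w1.png

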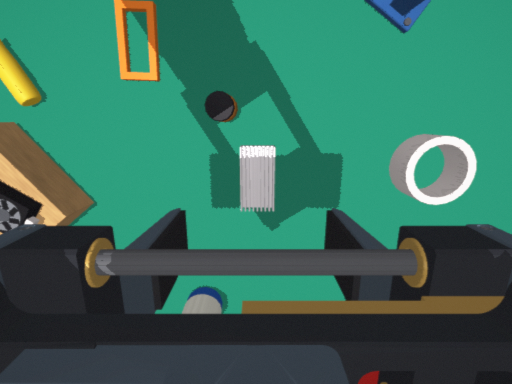

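The wrist view shows the heatsink at (257,178), upright between the fingers. The jar is clear at (221,105) and the spacer's frame is at (138,40). Next I'll measure the heatsink and spacer here.

```bash
python3 - <<'E'
from m import *
im=cv2.imread("pics/w1.png"); hsv=cv2.cvtColor(im,cv2.COLOR_BGR2HSV); H,S,V=[hsv[:,:,i].astype(int) for i in range(3)]
cal=get_calibration("wrist")
h=blob((S<70)&(V>90),np.array([257,178]),20); print("heatsink@24",rect(h,cal,.024),rect(h,cal,.0))
o=blob((H<18)&(S>150)&(V>120),np.array([138,40]),25); print("spacer",rect(o,cal,.010))
s=env.read_state(); q=s["eef_rot"]; print(np.degrees(2*np.arctan2(q[1],q[2])), s["eef_pos"])
E
```

```text
heatsink@24 (array([655. ,  11.6]), 86.3, 45.2, 147.3) (array([659.3,   9. ]), 92.2, 48.3, 147.3)
spacer (array([441.3, -19.5]), 84.8, 46.7, 145.5)
32.706207991182005 [0.65396662 0.01122121 0.2012938 ]
```

```bash

python3 -m inch '0 0 0 1 1 -45 0;0 0 0 1 1 -90 0;0 0 0 1 1 -135 0;0 0 0 1 1 -175 0;0 0 0 1 1 -190 0' 25
python3 -m inch '0 0 0 0 0 -7 0;0 0 0 0 0 -7 0;0 0 0 0 0 -7 0.5;0 0 0 0 0 -7 1;0 0 0 0 0 -7 1' 25
python3 -m inch '0 0 0 0 0 0 1;0 0 0 0 0 0 1;0 0 0 0 0 0 1;0 0 0 0 0 0 1' 25
```

```text
t: 2.35
eef_pos: [0.6518, 0.0135, 0.0083]
eef_rot: [-0.004, 0.281, 0.96, -0.001]
force: [-0.4, -0.9, 0.4]
width: 0.091
t: 2.85
eef_pos: [0.6567, 0.0118, 0.0065]
eef_rot: [0.001, 0.281, 0.96, 0.0]
force: [0.2, -0.7, -0.3]
width: 0.0703
t: 3.25
eef_pos: [0.6557, 0.0117, 0.005]
eef_rot: [-0.0, 0.282, 0.96, 0.0]
force: [0.2, 0.3, 0.9]
width: 0.0439
```

```bash

python3 -m inch '0 0 0 0 0 15 1;0 0 0 0 0 50 1;0 0 0 0 0 100 1;0 0 0 0 0 150 1;0 0 0 0 0 196 1'
python3 -m inch '0 0 8 -2 43 0 1;0 0 16 -4 86 0 1;0 0 24 -6 128 0 1;0 0 32 -8 170 0 1;0 0 40 -10 210 0 1'
python3 -m inch '0 0 8 -2 40 0 1;0 0 15.4 -7 88 0 1;0 0 15.4 -7 88 0 1;0 0 15.4 -7 88 0 1'
python3 - <<'E'
from m import *
cal=get_calibration("wrist"); im=snap("wrist","pics/w2.png")
hsv=cv2.cvtColor(im[:,:,::-1].copy(),cv2.COLOR_BGR2HSV); H,S,V=[hsv[:,:,i].astype(int) for i in range(3)]
g=proj(cal,[[.5282,.2624,.01]])[0];print(g)
b=blob((H>100)&(H<125)&(S>120)&(V>40),g,60); print("nest@10",rect(b,cal,.010))
s=env.read_state(); q=s["eef_rot"]; print(180-2*np.degrees(np.arctan2(q[2],q[1]))+180, s["eef_pos"])
E
```

```text
t: 3.75
eef_pos: [0.6556, 0.0118, 0.2044]
eef_rot: [0.001, 0.281, 0.96, 0.0]
force: [1.3, -0.0, -1.3]
width: 0.0438
t: 4.25
eef_pos: [0.6452, 0.2236, 0.202]
eef_rot: [0.0, -0.067, 0.998, 0.0]
force: [0.3, -0.5, -1.0]
width: 0.0437
t: 4.65
eef_pos: [0.6382, 0.3108, 0.2012]
eef_rot: [-0.0, -0.198, 0.98, -0.0]
force: [0.6, -1.1, -0.6]
width: 0.0443
[254.27662138  79.74591458]
nest@10 (array([527., 263.]), 133.8, 79.1, 22.7)
157.29336090871436 [0.63850319 0.30956857 0.20132647]
```

View pics/w2.png

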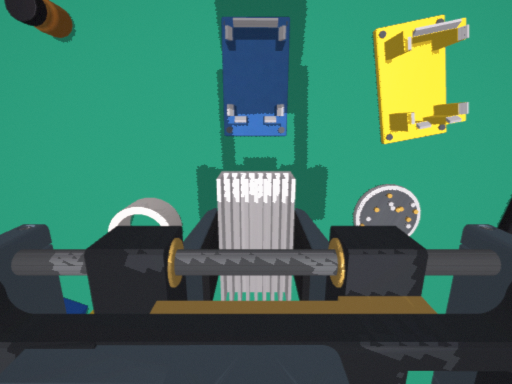

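The nest is square-on at (256,77), with its slot at the near end. The wrist measurement is (527.0,263.0) at 22.7°, and the top view agrees within 1.4 mm. I'll go over the pocket and start down gently.

```bash

python3 -m inch '0 0 0 -37 -16 0 1;0 0 0 -75 -31 0 1;0 0 0 -111.5 -46.6 -30 1;0 0 0 -111.5 -46.6 -75 1;0 0 0 -111.5 -46.6 -115 1'
python3 -m inch '0 0 0 0 0 -6 1;0 0 0 0 0 -10 1;0 0 0 0 0 -10 1;0 0 0 0 0 -10 1'
python3 -m inch '0 0 0 0 0 -4 1;0 0 0 0 0 -8 1;0 0 0 0 0 -12 1;0 0 0 0 0 -16 1;0 0 0 0 0 -16 1'
python3 -c "
from h import *
s=env.read_state();print(s['eef_pos'],s['force'],s['torque'])
snap('wrist','pics/w3.png')"
```

```text
t: 5.2
eef_pos: [0.5266, 0.2611, 0.0863]
eef_rot: [0.001, -0.196, 0.981, 0.0]
force: [0.9, -0.3, -1.5]
width: 0.0437
t: 5.6
eef_pos: [0.5289, 0.2636, 0.078]
eef_rot: [0.002, -0.197, 0.98, 0.0]
force: [-0.3, 0.2, -1.8]
width: 0.0439
t: 6.1
eef_pos: [0.5267, 0.263, 0.0592]
eef_rot: [-0.001, -0.197, 0.98, -0.0]
force: [-0.1, -0.1, -1.5]
width: 0.0437
[0.52672537 0.26304673 0.05915896] [-0.0823373  -0.05009205 -1.48323885] [ 0.0185349   0.01931869 -0.00164677]
```

View pics/w3.png

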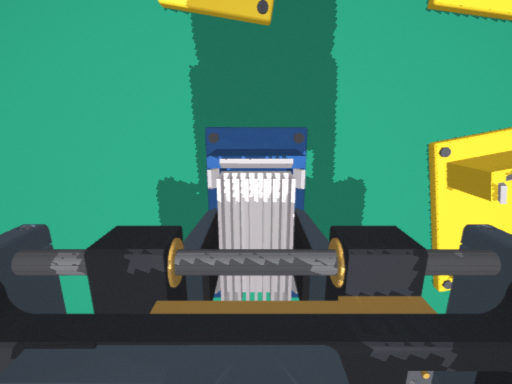

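The heatsink (218 to 295) sits centred between the walls (208 to 305) and there is no contact force, so I'll keep lowering.

```bash

python3 -m inch '0 0 0 0 0 -4 1;0 0 0 0 0 -8 1;0 0 0 0 0 -12 1;0 0 0 0 0 -16 1;0 0 0 0 0 -16 1'
python3 -m inch '0 0 0 0 0 -5 1;0 0 0 0 0 -10 1;0 0 0 0 0 -15 1;0 0 0 0 0 -19 1;0 0 0 0 0 -19 1'
python3 -m inch '0 0 0 0 0 -2 1;0 0 0 0 0 -4 1;0 0 0 0 0 -6 1;0 0 0 0 0 -8 1;0 0 0 0 0 -8 1'
```

```text
t: 6.65
eef_pos: [0.5267, 0.263, 0.0432]
eef_rot: [-0.001, -0.197, 0.98, -0.0]
force: [0.1, -0.1, -0.9]
width: 0.0438
t: 7.15
eef_pos: [0.5268, 0.263, 0.0242]
eef_rot: [-0.001, -0.197, 0.98, -0.0]
force: [-0.2, -0.3, -2.5]
width: 0.0442
t: 7.65
eef_pos: [0.5271, 0.2631, 0.0167]
eef_rot: [-0.0, -0.197, 0.98, -0.0]
force: [0.4, -1.0, -0.9]
width: 0.0438
```

```bash

python3 -m inch '0 0 0 0 0 -1 1;0 0 0 0 0 -2 1;0 0 0 0 0 -2 1'
python3 -m inch '0 0 0 0 0 0 0.3;0 0 0 0 0 0 0.3;0 0 0 0 0 0 0.3;0 0 0 0 0 0 0.3'
python3 -m inch '0 0 0 0 0 40 0.3;0 0 0 0 0 80 0.3;0 0 0 0 0 130 0.3;0 0 0 0 0 180 0.3;0 0 0 0 0 185 0.3'
```

```text
t: 7.95
eef_pos: [0.5273, 0.2633, 0.015]
eef_rot: [0.0, -0.197, 0.98, 0.0]
force: [0.4, -0.0, -0.8]
width: 0.0436
t: 8.35
eef_pos: [0.5273, 0.2632, 0.015]
eef_rot: [0.0, -0.197, 0.98, 0.0]
force: [0.3, 0.2, 0.3]
width: 0.0639
t: 8.85
eef_pos: [0.5306, 0.2648, 0.2075]
eef_rot: [0.007, -0.197, 0.98, 0.002]
force: [1.1, -0.7, -1.1]
width: 0.0636
```

```bash

python3 -m inch '0 0 -8 -13 -45 0 0.1;0 0 -16 -26 -90 0 0.1;0 0 -24 -40 -134 0 0.1;0 0 -32 -53 -178 0 0.1;0 0 -40 -66 -222 0 0.1'
python3 -m inch '0 0 -8 -12 -40 0 0.1;0 0 -16 -19 -61 0 0.1;0 0 -17.2 -19 -61 0 0.1;0 0 -17.2 -19 -61 0 0.1;0 0 -17.2 -19 -61 0 0.1'
python3 - <<'E'
from m import *
cal=get_calibration("wrist"); im=snap("wrist","pics/w4.png")
hsv=cv2.cvtColor(im[:,:,::-1].copy(),cv2.COLOR_BGR2HSV); H,S,V=[hsv[:,:,i].astype(int) for i in range(3)]
g=proj(cal,[[.442,-.0197,.01]])[0];print(g)
b=blob((H<18)&(S>150)&(V>100),g,40); print("sp@10",rect(b,cal,.010),"sp@0",rect(b,cal,0))
s=env.read_state(); q=s["eef_rot"]; y=np.array([2*q[1]*q[2],q[2]**2-q[1]**2]);print(np.degrees(np.arctan2(y[1],y[0])), s["eef_pos"])
# nest check from top
im=snap("top","pics/top1.png"); cal=get_calibration("top")
hsv=cv2.cvtColor(im[:,:,::-1].copy(),cv2.COLOR_BGR2HSV); H,S,V=[hsv[:,:,i].astype(int) for i in range(3)]
g=proj(cal,[[.527,.263,.034]])[0]; u,v=g.astype(int)
a=np.vstack([cv2.resize(im[v-40:v+40,u-40:u+40],(400,400))]); w=cv2.resize(cv2.imread("pics/w4.png")[:,:,::-1],(533,400))
cv2.imwrite("pics/c2.png",np.hstack([a[:,:250+17],w])[:,:,::-1] if 0 else np.hstack([a[:,70:330],w])[:,:,::-1])
E
```

```text
t: 9.35
eef_pos: [0.4601, 0.0397, 0.1995]
eef_rot: [-0.0, 0.153, 0.988, -0.0]
force: [0.2, 0.2, -0.1]
width: 0.0821
t: 9.85
eef_pos: [0.4426, -0.0189, 0.1998]
eef_rot: [-0.0, 0.295, 0.955, 0.0]
force: [0.3, 0.1, -0.3]
width: 0.0822
[255.39042208 176.3115882 ]
sp@10 (array([443.8, -23. ]), 75.9, 43.6, 145.3) sp@0 (array([445.5, -24.2]), 78.0, 44.8, 145.3)
55.65851427232735 [ 0.44260962 -0.01880884  0.19979892]
```

View pics/c2.png

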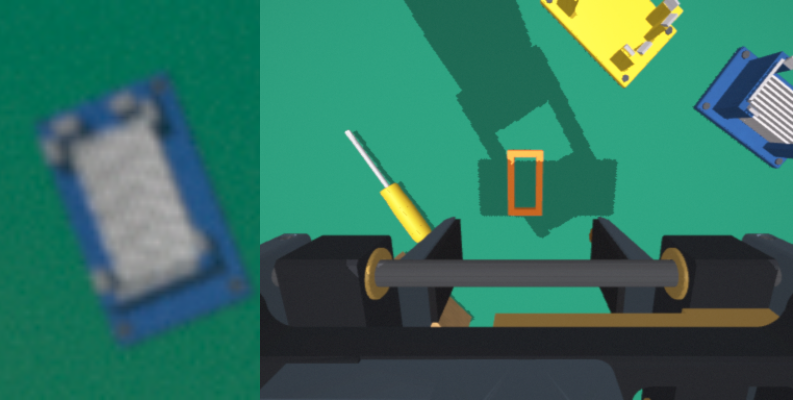

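The heatsink lies level in the pocket. The spacer is at about (525,183) in the right-hand picture. Its brightly lit end fell outside the hue mask, so I'll measure it again with a wider one.

```bash
python3 - <<'E'
from m import *
cal=get_calibration("wrist"); im=cv2.imread("pics/w4.png")
hsv=cv2.cvtColor(im,cv2.COLOR_BGR2HSV); H,S,V=[hsv[:,:,i].astype(int) for i in range(3)]
b=blob((H<28)&(S>120)&(V>100),np.array([255,176]),25); print("sp@10",rect(b,cal,.010),"sp@0",rect(b,cal,0))
s=env.read_state();print(s["eef_pos"])
E
```

```text
sp@10 (array([440.6, -20.7]), 83.5, 44.3, 145.7) sp@0 (array([442.2, -21.8]), 85.8, 45.5, 145.7)
[ 0.44260505 -0.01880251  0.19980667]
```

```bash

python3 -m inch '0 0 0 -1.4 -1.8 -45 0.1;0 0 0 -1.4 -1.8 -90 0.1;0 0 0 -1.4 -1.8 -135 0.1;0 0 0 -1.4 -1.8 -175 0.1;0 0 0 -1.4 -1.8 -188 0.1' 15
python3 -m inch '0 0 0 0 0 -5 0.1;0 0 0 0 0 -8.5 0.1;0 0 0 0 0 -8.5 0.1;0 0 0 0 0 -8.5 0.5;0 0 0 0 0 -8.5 1' 15
python3 -m inch '0 0 0 0 0 0 1;0 0 0 0 0 0 1;0 0 0 0 0 0 1;0 0 0 0 0 0 1' 15
python3 -c "
from h import *
s=env.read_state();print(s['eef_pos'],s['force'],s['width'])"
```

```text
t: 10.45
eef_pos: [0.4383, -0.0205, 0.0085]
eef_rot: [-0.003, 0.295, 0.955, -0.001]
force: [-0.2, 0.7, -0.3]
width: 0.0819
t: 10.95
eef_pos: [0.4416, -0.0216, 0.0043]
eef_rot: [0.001, 0.296, 0.955, 0.0]
force: [-0.8, 0.6, -0.5]
width: 0.0689
t: 11.35
eef_pos: [0.441, -0.0216, 0.0037]
eef_rot: [0.0, 0.297, 0.955, 0.0]
force: [0.4, 0.3, 3.0]
width: 0.0438
[ 0.44096534 -0.02159593  0.00365794] [0.40045876 0.27100992 2.9567791 ] 0.04380870717102902
```

```bash

python3 -m inch '0 0 0 0 0 15 1;0 0 0 0 0 50 1;0 0 0 0 0 100 1;0 0 0 0 0 130 1;0 0 0 0 0 130 1'
python3 -m inch '0 0 8 13 45 0 1;0 0 16 26 90 0 1;0 0 24 40 134 0 1;0 0 32 53 178 0 1;0 0 40 66 222 0 1'
python3 -m inch '0 0 8 12 40 0 1;0 0 17.2 20.3 62.8 0 1;0 0 17.2 20.3 62.8 0 1;0 0 17.2 20.3 62.8 0 1;0 0 17.2 20.3 62.8 0 1'
python3 -c "
from h import *
s=env.read_state();print(s['eef_pos'],s['eef_rot'],s['force'],s['width'])
snap('wrist','pics/w5.png')"
```

```text
t: 11.85
eef_pos: [0.4439, -0.0218, 0.1375]
eef_rot: [0.005, 0.296, 0.955, 0.001]
force: [0.4, 0.7, -0.1]
width: 0.044
t: 12.35
eef_pos: [0.5063, 0.2019, 0.132]
eef_rot: [-0.001, -0.051, 0.999, -0.0]
force: [0.5, 0.1, -0.6]
width: 0.044
t: 12.85
eef_pos: [0.5262, 0.2618, 0.1326]
eef_rot: [-0.001, -0.196, 0.981, -0.0]
force: [0.3, -0.5, -0.2]
width: 0.044
[0.52624974 0.26183105 0.13261209] [-1.16871995e-03 -1.95763844e-01  9.80650278e-01 -4.28681589e-04] [ 0.30261217 -0.49014831 -0.18146734] 0.04396827053731648
```

View pics/w5.png

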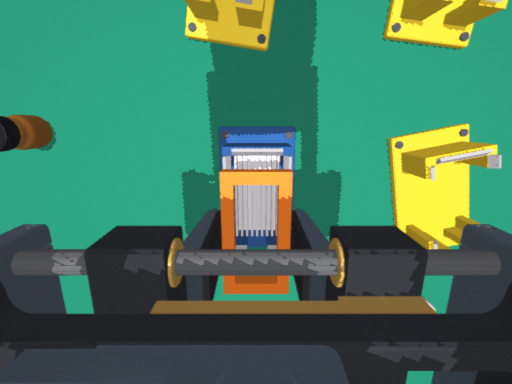

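The spacer is held square above the nest, with the heatsink seen through the frame. I'll correct by 1.4 mm and 1.5 mm and lower it.

```bash

python3 -m inch '0 0 0 1.4 1.5 -25 1;0 0 0 1.4 1.5 -50 1;0 0 0 1.4 1.5 -57 1;0 0 0 1.4 1.5 -57 1;0 0 0 1.4 1.5 -57 1'
python3 -m inch '0 0 0 0 0 -4 1;0 0 0 0 0 -8 1;0 0 0 0 0 -12 1;0 0 0 0 0 -16 1;0 0 0 0 0 -16 1'
python3 -m inch '0 0 0 0 0 -4 1;0 0 0 0 0 -8 1;0 0 0 0 0 -12 1;0 0 0 0 0 -16 1;0 0 0 0 0 -16 1'
python3 -m inch '0 0 0 0 0 -2 1;0 0 0 0 0 -4 1;0 0 0 0 0 -4.5 1;0 0 0 0 0 -4.5 1'
```

```text
t: 13.4
eef_pos: [0.5292, 0.2645, 0.0775]
eef_rot: [0.001, -0.196, 0.981, 0.0]
force: [-0.1, -1.2, -0.3]
width: 0.0438
t: 13.9
eef_pos: [0.5281, 0.2646, 0.0598]
eef_rot: [-0.001, -0.197, 0.98, -0.0]
force: [-0.2, -0.0, 0.2]
width: 0.0435
t: 14.4
eef_pos: [0.5281, 0.2645, 0.0437]
eef_rot: [-0.001, -0.197, 0.98, -0.0]
force: [-0.8, -0.5, -0.3]
width: 0.0433
t: 14.8
eef_pos: [0.5286, 0.2647, 0.0399]
eef_rot: [-0.0, -0.197, 0.98, 0.0]
force: [0.9, -0.3, -0.2]
width: 0.0435
```

```bash

python3 -m inch '0 0 0 -0.5 -0.7 -1 1;0 0 0 -0.5 -0.7 -2 1;0 0 0 -0.5 -0.7 -2.5 1;0 0 0 -0.5 -0.7 -2.5 1'
python3 -m inch '0 0 0 0 0 0 0.3;0 0 0 0 0 0 0.3;0 0 0 0 0 0 0.3;0 0 0 0 0 0 0.3'
python3 -m inch '0 0 0 0 0 30 0.3;0 0 0 0 0 80 0.3;0 0 0 0 0 130 0.3;0 0 0 0 0 162 0.3;0 0 0 0 0 162 0.3'
python3 - <<'E'
from m import *
print(env.read_state()["eef_pos"])
cal=get_calibration("wrist"); im=snap("wrist","pics/w6.png")
hsv=cv2.cvtColor(im[:,:,::-1].copy(),cv2.COLOR_BGR2HSV); H,S,V=[hsv[:,:,i].astype(int) for i in range(3)]
b=blob((H<28)&(S>120)&(V>70),proj(cal,[[.527,.263,.04]])[0],40); print("spacer@44",rect(b,cal,.044))
E
```

```text
t: 15.2
eef_pos: [0.528, 0.264, 0.0377]
eef_rot: [-0.0, -0.197, 0.98, 0.0]
force: [-0.6, -1.0, 1.0]
width: 0.0435
t: 15.6
eef_pos: [0.5281, 0.264, 0.0374]
eef_rot: [-0.0, -0.197, 0.98, 0.0]
force: [0.2, -0.5, 0.3]
width: 0.0639
t: 16.1
eef_pos: [0.5308, 0.2653, 0.2053]
eef_rot: [0.006, -0.197, 0.98, 0.001]
force: [-0.1, -0.1, 0.3]
width: 0.0638
[0.5307608  0.26533748 0.20528812]
spacer@44 (array([527.2, 263.5]), 83.4, 44.0, 22.7)
```

View pics/w6.png

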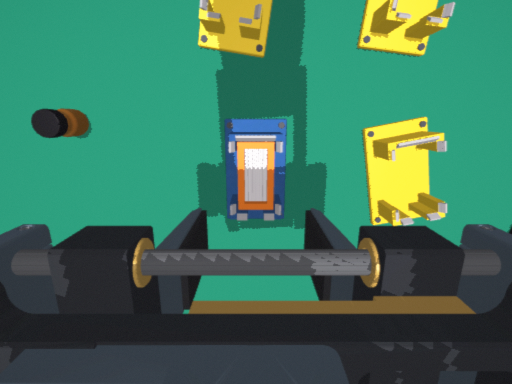

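The spacer reads 83.4 × 44.0 mm in its expected plane (z = 44 mm), square at 22.7°, so it is seated at (256,176). Now the fan.

```bash

python3 -m inch '0 0 0.5 -2 -45 5 0.1;0 0 0.5 -4 -90 5 0.1;0 0 0.5 -5 -135 5 0.1;0 0 0.5 -7 -180 5 0.1;0 0 0.5 -9 -225 5 0.1'
python3 -m inch '0 0 0.4 -2 -45 0 0.1;0 0 0.4 -4 -90 0 0.1;0 0 0.4 -5 -135 0 0.1;0 0 0.4 -7 -180 0 0.1;0 0 0.4 -8 -225 0 0.1'
python3 -m inch '0 0 0 -1 -30 0 0.1;0 0 0 -2.5 -60.4 0 0.1;0 0 0 -2.5 -60.4 0 0.1;0 0 0 -2.5 -60.4 0 0.1;0 0 0 -2.5 -60.4 0 0.1'
python3 - <<'E'
from m import *
s=env.read_state();q=s["eef_rot"];y=np.array([2*q[1]*q[2],q[2]**2-q[1]**2]);print(s["eef_pos"],np.degrees(np.arctan2(y[1],y[0])),s["qpos"][5])
cal=get_calibration("wrist"); im=snap("wrist","pics/w7.png")
hsv=cv2.cvtColor(im[:,:,::-1].copy(),cv2.COLOR_BGR2HSV); H,S,V=[hsv[:,:,i].astype(int) for i in range(3)]
g=proj(cal,[[.5084,-.2464,.08]])[0];print(g)
for th in (60,):
  b=blob((S<110)&(V<110),g,60); print("fan@80",rect(b,cal,.080), b.sum())
w=blob((S<50)&(V>170),proj(cal,[[.553,-.228,.075]])[0],25); print("plug",onz(cal,[np.argwhere(w).mean(0)[::-1]],.077)*1000)
E
```

```text
t: 16.65
eef_pos: [0.5176, 0.0373, 0.2025]
eef_rot: [-0.002, -0.201, 0.98, 0.0]
force: [1.3, 0.1, -0.4]
width: 0.082
t: 17.15
eef_pos: [0.5096, -0.1874, 0.2025]
eef_rot: [-0.002, -0.204, 0.979, 0.001]
force: [1.7, 0.4, 0.5]
width: 0.0825
t: 17.65
eef_pos: [0.5081, -0.2452, 0.2034]
eef_rot: [-0.001, -0.205, 0.979, 0.001]
force: [-0.1, 0.2, -0.1]
width: 0.0817
[ 0.50806275 -0.24524414  0.2034093 ] 113.64371058028972 -2.454078108529519
[254.51130048 188.76594723]
fan@80 (array([ 506.7, -250.7]), 84.0, 43.7, 23.6) 2745
plug [[ 550.75263264 -231.68053467   77.        ]]
```

View pics/w7.png

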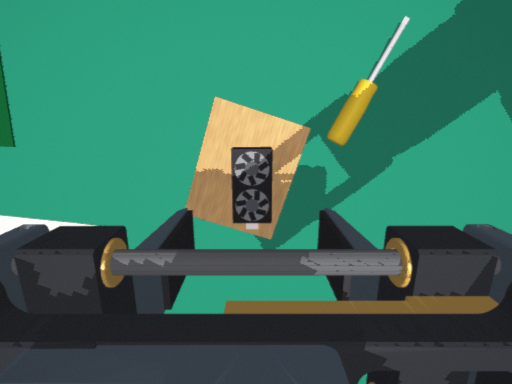

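The fan is at (252,185), square in the jaws, with its white plug at (252,226) at the +x end. I'll go down to just above it and check the pose.

```bash

python3 -m inch '0 0 0 -0.6 -5.2 -45 0.1;0 0 0 -0.6 -5.2 -90 0.1;0 0 0 -0.6 -5.2 -120 0.1;0 0 0 -0.6 -5.2 -120 0.1;0 0 0 -0.6 -5.2 -120 0.1'
python3 -m inch '0 0 0 0 0 0 0.1;0 0 0 0 0 0 0.1'
```

```text
t: 18.2
eef_pos: [0.5085, -0.251, 0.085]
eef_rot: [0.0, -0.205, 0.979, 0.0]
force: [1.1, -0.5, 0.5]
width: 0.082
t: 18.4
eef_pos: [0.5093, -0.252, 0.0866]
eef_rot: [0.002, -0.205, 0.979, -0.001]
force: [0.6, -0.7, -0.2]
width: 0.082
```

```bash

python3 -m inch '0 0 0 -1 1 -8 0.1;0 0 0 -1 1 -16 0.1;0 0 0 -1 1 -20 0.1;0 0 0 -1 1 -20 0.1;0 0 0 -1 1 -20 0.5' 25
python3 -m inch '0 0 0 0 0 0 1;0 0 0 0 0 0 1;0 0 0 0 0 0 1;0 0 0 0 0 0 1;0 0 0 0 0 0 1' 25
python3 -m inch '0 0 0 0 0 0 1;0 0 0 0 0 0 1' 25
```

```text
t: 18.9
eef_pos: [0.5069, -0.2506, 0.0642]
eef_rot: [-0.0, -0.205, 0.979, 0.0]
force: [-0.0, 0.5, 0.2]
width: 0.0765
t: 19.4
eef_pos: [0.507, -0.2506, 0.0646]
eef_rot: [0.0, -0.205, 0.979, -0.0]
force: [0.4, 0.4, 0.5]
width: 0.0439
t: 19.6
eef_pos: [0.507, -0.2506, 0.0646]
eef_rot: [0.0, -0.205, 0.979, 0.0]
force: [0.1, 0.5, 1.2]
width: 0.0437
```

```bash

python3 -m inch '0 0 0 0 0 10 1;0 0 0 0 0 40 1;0 0 0 0 0 90 1;0 0 0 0 0 100 1;0 0 0 0 0 100 1'
python3 -m inch '0 0 -0.5 2 45 0 1;0 0 -0.5 4 90 0 1;0 0 -0.5 5 135 0 1;0 0 -0.5 7 180 0 1;0 0 -0.5 9 225 0 1'
python3 -m inch '0 0 -0.4 2 45 0 1;0 0 -0.4 4 90 0 1;0 0 -0.4 5 135 0 1;0 0 -0.4 7 180 0 1;0 0 -0.4 9 225 0 1'
python3 -m inch '0 0 0 1 32 0 1;0 0 0 2.5 64 0 1;0 0 0 2.5 64 0 1;0 0 0 2.5 64 0 1;0 0 0 2.5 64 0 1'
python3 -m inch '0 0 0 0 0 0 1;0 0 0 0 0 0 1;0 0 0 0 0 0 1'
python3 - <<'E'
from m import *
s=env.read_state();q=s["eef_rot"];y=np.array([2*q[1]*q[2],q[2]**2-q[1]**2]);print(s["eef_pos"],np.degrees(np.arctan2(y[1],y[0])))
cal=get_calibration("wrist"); im=snap("wrist","pics/w8.png")
np.savez("w8.npz",**{k:np.array(v) for k,v in cal.items()},p=s["eef_pos"])
u=np.array([np.cos(np.radians(22.7)),np.sin(np.radians(22.7))])
T=s["eef_pos"]; print("pred -x end top px",proj(cal,[[*(T[:2]-.042*u),T[2]+.0154]]),[np.array(proj(cal,[[*(T[:2]-.047*u),T[2]+.0154]]))])
c=256
hsv=cv2.cvtColor(im[:,:,::-1].copy(),cv2.COLOR_BGR2HSV)
print([tuple(int(x) for x in im[r,245:265].mean(0)) for r in range(150,200,2)])
E
```

```text
t: 20.1
eef_pos: [0.5082, -0.2513, 0.1672]
eef_rot: [0.002, -0.205, 0.979, -0.002]
force: [-0.8, -0.1, -1.7]
width: 0.0439
t: 20.6
eef_pos: [0.5144, -0.0238, 0.1626]
eef_rot: [-0.002, -0.2, 0.98, 0.001]
force: [0.4, -0.6, -1.0]
width: 0.0441
t: 21.1
eef_pos: [0.5235, 0.2008, 0.1625]
eef_rot: [-0.002, -0.197, 0.98, -0.0]
force: [1.3, -0.4, -0.0]
width: 0.0436
t: 21.6
eef_pos: [0.5267, 0.2623, 0.1633]
eef_rot: [-0.001, -0.197, 0.98, -0.0]
force: [-0.0, -0.4, -0.8]
width: 0.0441
t: 21.9
eef_pos: [0.5276, 0.2627, 0.1646]
eef_rot: [0.0, -0.196, 0.981, 0.0]
force: [0.5, -0.1, -1.2]
width: 0.0436
[0.52755523 0.26274664 0.16461764] 112.64870557730158
pred -x end top px [[256.02668094 176.17895947]] [array([[256.02228983, 167.52105472]])]
[(228, 136, 81), (255, 211, 93), (255, 210, 91), (255, 209, 91), (254, 239, 203), (226, 222, 224), (202, 196, 200), (202, 196, 200), (202, 196, 200), (202, 196, 199), (202, 196, 200), (76, 73, 75), (25, 24, 27), (26, 25, 27), (43, 40, 45), (65, 62, 67), (70, 68, 73), (164, 166, 171), (165, 167, 172), (152, 153, 158), (134, 135, 139), (118, 118, 123), (104, 103, 107), (91, 89, 93), (84, 81, 87)]
```

View pics/w8.png

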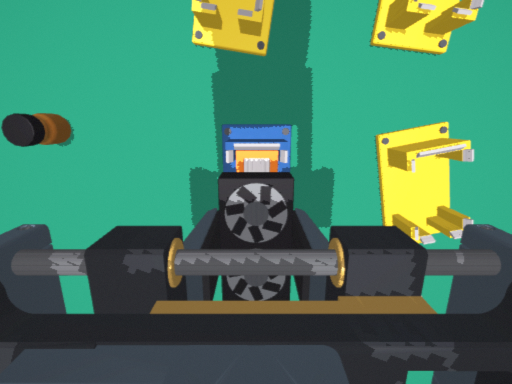

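The fan is held square, with its plug toward the slot. Its end edge seems about 3 px off the prediction, so I'll compare it with the heatsink's and spacer's edges when they were held.

```bash
python3 - <<'E'
from m import *
cal=get_calibration("wrist"); T=env.read_state()["eef_pos"]; u=np.array([np.cos(np.radians(22.7)),np.sin(np.radians(22.7))])
for n,b,t in(("w3",-.005,.019),("w5",-.0037,.0063),("w8",-.0046,.0154)):
    im=cv2.imread(f"pics/{n}.png"); g=im[:,:,::-1].astype(int)
    pr=[proj(cal,[[*(T[:2]-.042*u),T[2]+z]])[0][1] for z in(b,t)]
    print(n,"pred bottom/top",np.round(pr,1)); 
    for c in (228,285): print([(r,*g[r,c-4:c+4].mean(0).astype(int)) for r in range(164,186)])
E
```

```text
w3 pred bottom/top [169.9 177.4]
[(164, np.int64(168), np.int64(164), np.int64(169)), (165, np.int64(166), np.int64(162), np.int64(166)), (166, np.int64(166), np.int64(160), np.int64(166)), (167, np.int64(159), np.int64(158), np.int64(167)), (168, np.int64(76), np.int64(106), np.int64(159)), (169, np.int64(48), np.int64(88), np.int64(145)), (170, np.int64(58), np.int64(81), np.int64(121)), (171, np.int64(126), np.int64(130), np.int64(143)), (172, np.int64(167), np.int64(163), np.int64(166)), (173, np.int64(220), np.int64(216), np.int64(218)), (174, np.int64(220), np.int64(218), np.int64(219)), (175, np.int64(215), np.int64(212), np.int64(213)), (176, np.int64(205), np.int64(202), np.int64(203)), (177, np.int64(196), np.int64(193), np.int64(195)), (178, np.int64(199), np.int64(195), np.int64(197)), (179, np.int64(227), np.int64(225), np.int64(227)), (180, np.int64(225), np.int64(222), np.int64(224)), (181, np.int64(225), np.int64(222), np.int64(224)), (182, np.int64(229), np.int64(227), np.int64(228)), (183, np.int64(230), np.int64(228), np.int64(229)), (184, np.int64(230), np.int64(2
[... 5010 characters left out ...]
p.int64(129)), (172, np.int64(28), np.int64(36), np.int64(53)), (173, np.int64(25), np.int64(25), np.int64(26)), (174, np.int64(25), np.int64(24), np.int64(26)), (175, np.int64(26), np.int64(25), np.int64(27)), (176, np.int64(25), np.int64(24), np.int64(26)), (177, np.int64(28), np.int64(26), np.int64(30)), (178, np.int64(44), np.int64(41), np.int64(46)), (179, np.int64(59), np.int64(58), np.int64(63)), (180, np.int64(63), np.int64(61), np.int64(66)), (181, np.int64(63), np.int64(62), np.int64(65)), (182, np.int64(63), np.int64(61), np.int64(65)), (183, np.int64(64), np.int64(62), np.int64(66)), (184, np.int64(63), np.int64(61), np.int64(66)), (185, np.int64(63), np.int64(60), np.int64(65))]
```

Edge offsets along x: heatsink +0.7 mm, spacer −0.5 mm, fan +1.15 mm. Both seated parts imply a pocket centre of about (527.6,263.5). The fan's TCP target is therefore (526.5,263.1), a shift of (−1,+0.4).

```bash

python3 -m inch '0 0 0 -1 0.4 -30 1;0 0 0 -1 0.4 -60 1;0 0 0 -1 0.4 -85 1;0 0 0 -1 0.4 -90 1;0 0 0 -1 0.4 -90 1'
python3 -m inch '0 0 0 0 0 -2 1;0 0 0 0 0 -5 1;0 0 0 0 0 -8 1;0 0 0 0 0 -11 1;0 0 0 0 0 -11 1'
python3 -m inch '0 0 0 0 0 0 1;0 0 0 0 0 0 1;0 0 0 0 0 0 1'
```

```text
t: 22.45
eef_pos: [0.5263, 0.2636, 0.0741]
eef_rot: [-0.001, -0.197, 0.98, -0.0]
force: [-0.0, -0.6, -0.3]
width: 0.0438
t: 22.95
eef_pos: [0.5262, 0.2637, 0.0632]
eef_rot: [-0.0, -0.197, 0.98, -0.0]
force: [-0.5, -0.0, -0.5]
width: 0.0437
t: 23.25
eef_pos: [0.5265, 0.2639, 0.0636]
eef_rot: [0.0, -0.197, 0.98, 0.0]
force: [-0.2, 0.6, -0.3]
width: 0.0435
```

No contact so far, with the underside about 59 mm up, inside the lips. I'll go on to the seat at TCP z ≈ 48.6 mm.

```bash

python3 -m inch '0 0 0 0 -0.6 -3 1;0 0 0 0 -0.6 -6 1;0 0 0 0 -0.6 -9 1;0 0 0 0 -0.6 -12 1;0 0 0 0 -0.6 -12 1'
python3 -m inch '0 0 0 0 0 -1 1;0 0 0 0 0 -2 1;0 0 0 0 0 -3 1;0 0 0 0 0 -3 1;0 0 0 0 0 -3 1'
```

```text
t: 23.75
eef_pos: [0.5261, 0.263, 0.0508]
eef_rot: [-0.001, -0.197, 0.98, -0.0]
force: [1.2, 0.0, -1.3]
width: 0.044
t: 24.25
eef_pos: [0.5266, 0.2633, 0.0486]
eef_rot: [0.0, -0.197, 0.98, 0.0]
force: [-0.7, -0.3, -0.8]
width: 0.0438
```

```bash

python3 -m inch '0 0 0 0 0 -0.5 1;0 0 0 0 0 -1 1;0 0 0 0 0 -1 1'
python3 -m inch '0 0 0 0 0 0 0.3;0 0 0 0 0 0 0.3;0 0 0 0 0 0 0.3;0 0 0 0 0 0 0.3'
python3 -m inch '0 0 0 0 0 30 0.3;0 0 0 0 0 80 0.3;0 0 0 0 0 130 0.3;0 0 0 0 0 152 0.3;0 0 0 0 0 152 0.3'
python3 -m inch '0 0 0 46 19 0 0.3;0 0 0 73 31 0 0.3;0 0 0 73 31 0 0.3;0 0 0 73 31 0 0.3'
python3 - <<'E'
from m import *
cal=get_calibration("wrist"); im=snap("wrist","pics/w9.png")
hsv=cv2.cvtColor(im[:,:,::-1].copy(),cv2.COLOR_BGR2HSV); H,S,V=[hsv[:,:,i].astype(int) for i in range(3)]
u=np.array([.9225,.386]); P=np.array([.5276,.2635])
print("pred plug top 61",proj(cal,[[*(P+.046*u),.061]]),"centre top",proj(cal,[[*P,.064]]))
t=snap("top","pics/top2.png"); a=snap("side","pics/side2.png")
g=proj(get_calibration("side"),[[.5276,.2635,.04]])[0].astype(int)
c=cv2.resize(a[g[1]-40:g[1]+40,g[0]-40:g[0]+40],(400,400))
w=im[:200,150:350]; w=cv2.resize(w,(400,400))
cv2.imwrite("pics/c3.png",np.hstack([w,c])[:,:,::-1])
# bystanders unmoved?
t0=cv2.imread("pics/top0.png").astype(int); t1=t[:,:,::-1].astype(int); d=(abs(t0-t1).max(2)>60)
for n,p in dict(jar=(.558,.0247,.058),bottle=(.778,-.169,.1),tape=(.764,.201,.045),driver=(.418,-.17,.01)).items():
    x,y=proj(get_calibration("top"),[p])[0].astype(int); print(n,d[y-15:y+15,x-15:x+15].sum())
E
```

```text
t: 24.55
eef_pos: [0.5266, 0.2633, 0.0486]
eef_rot: [0.0, -0.197, 0.98, 0.0]
force: [-1.7, -1.0, 6.6]
width: 0.0437
t: 24.95
eef_pos: [0.5264, 0.2632, 0.0472]
eef_rot: [-0.0, -0.197, 0.98, 0.0]
force: [0.5, -0.6, 0.7]
width: 0.0637
t: 25.45
eef_pos: [0.5285, 0.2642, 0.2038]
eef_rot: [0.004, -0.197, 0.98, 0.001]
force: [0.6, 1.1, -0.9]
width: 0.0636
t: 25.85
eef_pos: [0.5986, 0.2938, 0.197]
eef_rot: [-0.002, -0.197, 0.98, -0.0]
force: [-0.3, 0.3, 0.2]
width: 0.0639
pred plug top 61 [[255.36149653 159.25866802]] centre top [[255.3483961  116.21438933]]
jar 2
bottle 0
tape 0
driver 0
```

View pics/c3.png

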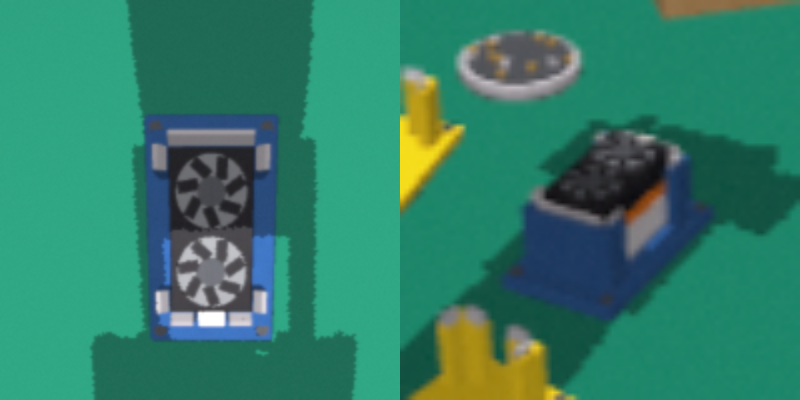

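The fan is level in the pocket with its faces up, and its plug lies in the slot between the lips at (212,318) in the left-hand crop. Contact was felt at the expected height (6.6 N at TCP z 48.6 mm). The bystanders have not moved, so I'll hand in.

```bash
python3 -c "
from h import *
print(ticket.finish_job(), env.read_state()['t'])"
```

```text
the job is handed in; nothing more can be done
the job is handed in; nothing more can be done
```

The cooler is stacked in the blue nest in the order asked: heatsink with its fins up, then the spacer frame, then the fan unit with its faces up and its plug in the open slot. I released the stack and handed the job in about 26 s into the run; the gripper was about 150 mm clear, over the slot end.

**What my last checks showed:**
- **Heatsink:** it reached the expected floor height (TCP 15.0 mm). I felt no clear touchdown force before letting go, so it may have settled up to about 1 mm.
- **Spacer:** it measured 83.4 × 44.0 mm in its expected plane, square to the nest at 22.7°.
- **Fan:** it touched down with 6.6 N at the expected height. The last wrist and side pictures show it level and flush between the lips, with the plug in the slot.
- **Bystanders:** the before and after top views match at the jar, bottle, tape and screwdriver.

**Where measurements disagreed:**
- The top camera placed the fan about 4 mm off the wrist camera, so I used the wrist camera.
- The wrist view showed the fan gripped about 1.2 mm off centre lengthwise, which I corrected before lowering it.

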